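# Drag the die box open and set the eyelet die

## Robot

A 7-joint arm with a two-finger parallel gripper is mounted at the origin on the work surface. World frame = base frame: x ahead of the robot, y to its left, z up, the work surface at z = 0. Lengths are in m, angles in rad, forces in N, time in s.
With the tool pointing down it reaches from about 0.4 to 0.9 m from the base axis. Payload 5.5 kg.
Tool frame: the origin (TCP) lies at the very end of the fingers, on their centre line; the grasp point (between the pads) lies 19 mm behind it (tcp_to_grasp is the distance from the TCP to the grasp point, in m); y points along the fingers, x is the direction in which the jaws open and shut, and the axes are right-handed (so a half turn about y gives the same grasp; the last joint's range is limited). The gripper opens to 92 mm and grips with 3 to 60 N. Pads are 19 mm wide; open, the fingers measure 130 mm over their backs; the gripper's body (75 mm by 190 mm) begins 47 mm behind the grasp point.
Start: joints at [-0.851, 0.501, -0.427, 1.55, 0.221, 1.138, -0.21], TCP at [0.287, 0.583, 0.227] pointing down, gripper open.
Joint ranges: [-2.88, 2.88], [-0.31, 2.03], [-1.54, 1.56], [0.2, 2.42], [-1.41, 4.55], [0.19, 2.02], [-2.57, 2.57]. Speed limits (rad/s): [2.57, 2.57, 3.14, 3.14, 3.14, 3.14, 3.14].

## Interface

Orientations are given as a unit quaternion [x, y, z, w].
In Python, from cell import * gives the robot as it stands. The module is installed in compiled form; this text tells all that it offers.
- The arm moves only by the tool jog_arm, never from a script. Its argument "commands" is a list of rows, each a list of 7 numbers: the shift along the tool's x, y, z in units of 50 mm (1.0 is 50 mm), then the turn, a rotation vector about the tool's x, y, z in units of 6 degrees (1.0 is 6 degrees), then the finger opening in mm, from 0 to 91.8. A call has 1 to 8 rows; each row is the pose to reach, as a shift and turn from the pose commanded when the call began, along the tool's axes at that moment; what a row does not reach only later rows make up. A row lasts 1/8 s, in which the tool goes at most 62.5 mm and 10.7 degrees, less where a joint would pass 70% of its speed; a pose out of reach is approached as far as the arm can. A call with a gripper value outside its range is refused whole. The fingers move at their own pace and stop on an object; the grip force is fixed at half the most. Time passes only in rows, so rows that repeat a pose let the fingers close. It gives the time, the measured TCP pose, the force and the opening at its end, in the units of the state.
- get_state(): the state, without advancing time (a new reading comes with each control period).
- capture(name): name is "scene" or "top" or "wrist"; returns (picture, depth): 480x640x3 uint8, red, green, blue; 480x640 float32, m along the optical axis (not along the pixel's ray), 0 where there is no reading.
- get_calibration(name): a dict with "fov_y" (degrees; the focal length in pixels is half the picture's height over the tangent of half this angle, whatever the lens; pixels are square), "cx", "cy" (the principal point, pixels), "R" (3x3) and "t" (3): a world point X has camera coordinates R X + t. Camera axes: x right, y down, z forward; pixel columns grow to the right and rows downward; lengths in m; the calibration is good to about 2 mm. A picture is of the moment at which its call begins: read the wrist's pose just before it. get_calibration takes no time and is no camera call; for the wrist camera it gives the pose at the moment of the call.
- hand_in(): hands the job in, once; it reports no verdict.
The state is a dict: "t": time; "q": joint angles; "qvel": joint speeds; "joint_torque": joint torques, N m; "tool_pos": TCP position; "ee_rot": TCP orientation; "force": force on the tool from outside, world axes, zero at the start; "moment": the same for the moment, N m; "width": opening from 0.0 (shut) to 1.0 (fully open).
Only numpy, scipy, OpenCV 4.12 (cv2) and the standard library are available. Lean on these libraries where they do the work, as an engineer would, in place of code of your own. Each camera call takes 0.05 s, during which the arm holds its last target. There are 200 camera calls.

## Task

The steel eyelet die is shut in the small wooden box. Slide the box's thin, knobless lid all the way open by pressing gently on top of it and dragging it back towards the low end of the box, never bearing on it with 20 N or more; then take out the die and stand it upright, fully down in the round socket of the steel setting block, without dropping it. Leave the lid open and do not disturb the tin, the shoe sole, the hammer and the jar.

Things in the scene. Friction and masses are not known exactly. Their poses are not given: they have to be found in the camera images.
- box: Fixed wooden box, 150 x 150 mm, 79 mm high; origin at the centre of its underside on the bench, z up. Walls 10 mm, floor 8 mm thick; inside 130 x 130 mm. The walls at +x, +y and -y are 79 mm high; the wall at the -x end is only 48 mm high, and the lid slides out over it along the box's -x axis.
- lid (a joint): How far the flat plywood lid is slid open along the box's -x axis, in m: 0 shut, 0.105 fully open (end stop). Lid 139 (x) x 124 (y) x 6 mm, lying between the side walls; shut, it covers box x = -75 to +64 mm. It stays where left; sliding it takes a pull of about 6 N. About 12 N of steady press is enough to drag it; 20 N or more breaks it. Runners give 1 mm per 6 N of press, at most 10 mm.
- lid_pivot (a point): Fixed point at the box's low end (box x = -75 mm), 68 mm above the bench: the lid's top there, unpressed. The worn runners carrying the lid are tilted about the y axis through here by up to 0.06 rad, up or down, so the shut lid's far end is 60 to 76 mm high and the lid rises or sinks up to 6 mm along its stroke. This tilt is not measured: it must be felt.
- die_centre (a point): Centre of the loose steel die, 19 mm above its underside. It stands upright in the box under the lid: a cylinder 30 mm in diameter, 32 mm high, chamfered foot, with a nipple 12 mm wide and 6 mm high on top; 0.14 to 0.24 kg. Grip the cylinder's upper part, no lower than 13 mm above its underside, since its lower 10 mm goes into the socket.
- block: Fixed dark steel setting block, 90 x 90 mm, 30 mm high; origin at the centre of its underside on the bench.
- block_hole0 (a point): Centre of the mouth of the round socket in the middle of the setting block's top, 30 mm above the bench: 34 mm in diameter, 10 mm deep, flat floor, 3 mm chamfer round the mouth. It takes the die standing upright.
- tin: Bystander: flat round aluminium tin, 68 mm in diameter, 26 mm high; origin under its centre.
- sole: Bystander: leather-brown shoe sole with black heel, about 310 mm long, 92 mm wide, up to 34 mm high; origin under its middle, long axis y.
- hammer: Bystander: hammer lying along its x axis.
- jar: Bystander: amber jar, 60 mm in diameter, 85 mm high; origin under its centre.
Not all that is in view belongs to the job. There is more than one size of the block; the job needs the middle-sized.

How it is judged:
By the outcome, as a careful person would: the job done as asked, in the order asked, and still so for the second after the job is handed in, with the robot touching nothing.
It also fails if it takes over 70 s, if anything falls off the work surface, if the arm or the gripper's body presses on something with over 40 N, if the wrist force passes 120 N, or if a joint passes its speed limit or range.

## Working session

There is one attempt and no reset: what is moved stays moved. The work goes in short steps, Python scripts to look and compute and a tool call to move; the robot and the scene stay as the last step left them, time stands still between calls to the robot, and variables do not carry over. Pictures are saved under pics/ and viewed, about 8 in all and at most 12, crops included, and the job is handed in when it is done.

Besides the shell and the picture viewer there is one more tool, called after "Call:" by a JSON object that holds its "name" and its "arguments". jog_arm: Moves the arm, as the interface text tells. Its arguments: {"type":"object","properties":{"commands":{"type":"array","items":{"type":"array","items":{"type":"number"}}}},"required":["commands"]}

```bash
mkdir -p pics
cat > h.py <<'E'
from cell import *
import numpy as np, cv2
from scipy.spatial.transform import Rotation as Rn
def K(n):
    c=get_calibration(n); f=240/np.tan(np.radians(c["fov_y"])/2); return f,c["cx"],c["cy"],np.array(c["R"]),np.array(c["t"])
def ray(n,u,v,z):
    f,cx,cy,R,t=K(n); d=R.T@np.array([(u-cx)/f,(v-cy)/f,1]); o=-R.T@t; return o+d*(z-o[2])/d[2]
def cloud(n,d):
    f,cx,cy,R,t=K(n); v,u=np.mgrid[:480,:640]; P=np.stack([(u-cx)/f*d,(v-cy)/f*d,d],-1); return (P-t)@R
def proj(n,X):
    f,cx,cy,R,t=K(n); c=R@np.array(X)+t; return cx+f*c[0]/c[2],cy+f*c[1]/c[2]
def jog(X):  # world target TCP -> tool units
    s=get_state(); return np.round(Rn.from_quat(s["ee_rot"]).inv().apply(np.array(X)-s["tool_pos"])/0.05,3)
E
python3 - <<'E'
from h import *
s=get_state()
for k in s: print(k,np.round(s[k],3))
print(np.round(Rn.from_quat(s["ee_rot"]).as_matrix(),3))
for n in("top","scene"):
    p,d=capture(n); cv2.imwrite(f"pics/{n}0.png",p[...,::-1]); np.savez(f"{n}0.npz",p=p,d=d)
    c=get_calibration(n); print(n,c)
E
```

```text
t 0.0
q [-0.851  0.502 -0.427  1.551  0.221  1.138 -0.21 ]
qvel [ 0.     0.002 -0.     0.     0.001 -0.001 -0.001]
joint_torque [ 1.0000e-03 -5.6660e+01 -5.8150e+00 -2.7911e+01 -6.8000e-02  3.1000e-02
  0.0000e+00]
tool_pos [0.286 0.583 0.226]
ee_rot [ 0.601  0.373 -0.374 -0.6  ]
force [-0.413  0.687 -0.804]
moment [ 0.036 -0.018  0.021]
width 1.003
[[ 0.441 -0.001 -0.898]
 [ 0.898 -0.002  0.441]
 [-0.002 -1.     0.   ]]
top {'fov_y': 50.6913525137801, 'cx': 316.8662340312708, 'cy': 238.33829017540782, 'R': array([[-0.01328354, -0.99988053, -0.00790363],
       [-0.99274442,  0.01413263, -0.11941019],
       [ 0.11950763,  0.00626009, -0.99281355]]), 't': array([-0.01552882,  0.57855787,  1.3994943 ])}
scene {'fov_y': 46.103819752332974, 'cx': 320.9640471868927, 'cy': 239.50650052616146, 'R': array([[-0.37774672,  0.92588092,  0.00720702],
       [ 0.79752154,  0.3293125 , -0.50548261],
       [-0.47039007, -0.18519664, -0.86280669]]), 't': array([ 0.22199375, -0.41480329,  1.77686503])}
```

View pics/top0.png

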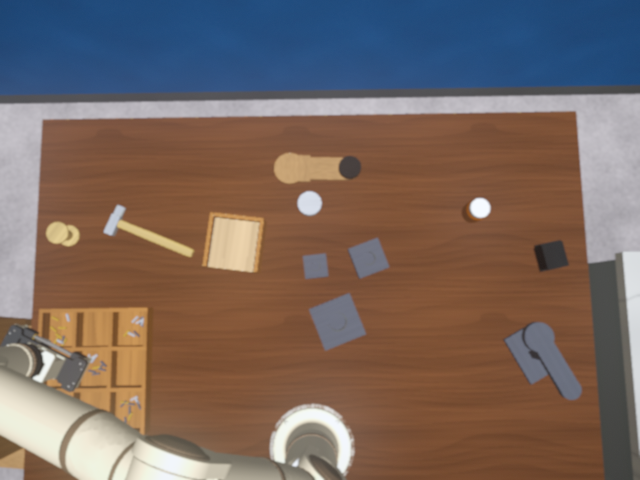

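View pics/scene0.png

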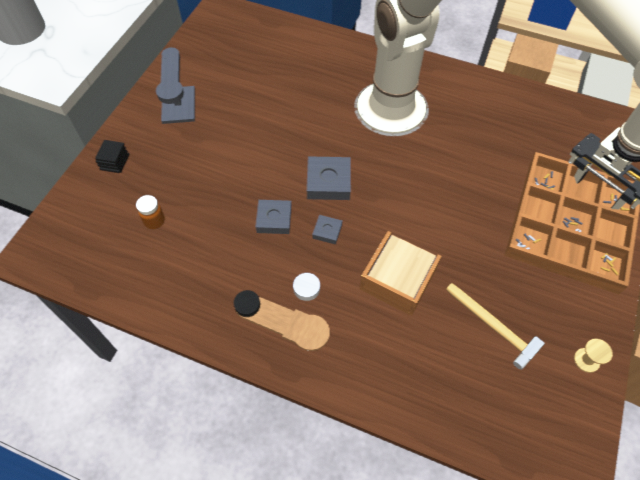

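The top view shows the box at about (234,242), the middle block at (369,257), and the tin at (310,203). The small block is at (316,265) and the large one at (337,321). Next I measure the box and block using depth.

Run:
```python
from h import *
z=np.load("top0.npz"); p,d=z["p"],z["d"]; C=cloud("top",d)
cv2.imwrite("pics/box0.png",cv2.resize(p[200:290,190:400,::-1],None,fx=3.8,fy=3.8,interpolation=cv2.INTER_CUBIC))
def comp(sl,lo,hi,off):
    h=np.zeros((480,640),np.uint8); r=C[sl]; m=((r[...,2]>lo)&(r[...,2]<hi)&(d[sl]>0)); h[sl]=m
    pts=r[m][:,:2]; R=cv2.minAreaRect(pts.astype(np.float32)); print(m.sum(),"rect",np.round(R[0],4),np.round(R[1],4),R[2],"bp",np.round(cv2.boxPoints(R),3).tolist())
    return r[m]
b=comp((slice(205,280),slice(195,272)),.035,.1,0)
t=b[b[:,2]>.055]
m=comp((slice(232,285),slice(342,395)),.02,.045,0)
print("block z",np.median(m[:,2]))
# lid height profile: rows through box
for v in range(208,280,3): print(v,[int(1000*C[v,u,2]) for u in range(202,268,4)])
```

```text
3079 rect [0.5674 0.2081] [0.1515 0.1506] 82.54656982421875 bp [[0.4830000102519989, 0.14300000667572021], [0.6320000290870667, 0.12300000339746475], [0.6520000100135803, 0.27300000190734863], [0.503000020980835, 0.2930000126361847]]
951 rect [ 0.5218 -0.1667] [0.09   0.0901] 19.952363967895508 bp [[0.46399998664855957, -0.14000000059604645], [0.4950000047683716, -0.2240000069141388], [0.5789999961853027, -0.1940000057220459], [0.5490000247955322, -0.10899999737739563]]
block z 0.028933706516388286
208 [-1, -2, -1, 0, 1, 2, 4, 0, -5, 0, -4, 4, -4, -3, -1, -3, -1]
211 [0, 0, -2, 1, 2, -1, 0, -6, -3, -3, -1, 2, 0, -4, 2, -5, -3]
214 [5, 5, 72, 79, 82, 78, 76, 1458, 1, -4, -4, -1, -2, -5, 2, 0, -1]
217 [-7, -2, 79, 57, 63, 76, 76, 77, 77, 78, 76, 77, 81, 75, -1, -3, -5]
220 [2, -5, 81, 56, 63, 63, 67, 62, 61, 58, 58, 67, 69, 79, 80, 81, 0]
223 [-6, 3, 80, 65, 66, 61, 59, 69, 66, 58, 68, 67, 65, 61, 66, 79, -1]
226 [-2, -2, 81, 60, 68, 59, 69, 62, 61, 69, 63, 65, 66, 68, 63, 76, -2]
229 [-4, 3, 81, 65, 61, 64, 61, 62, 63, 64, 67, 66, 67, 63, 75, 68, -1]
232 [2, -5, 78, 64, 62, 67, 65, 69
[... 387 characters left out ...]
5, 17, 0]
250 [-1, 75, 64, 68, 64, 64, 60, 64, 66, 64, 62, 65, 71, 67, 81, 16, 1]
253 [4, 76, 68, 67, 67, 67, 67, 64, 63, 64, 72, 62, 68, 66, 78, 5, 3]
256 [-3, 78, 65, 67, 67, 70, 70, 63, 64, 69, 67, 66, 65, 62, 72, 0, -1]
259 [0, 78, 69, 60, 68, 63, 65, 72, 66, 71, 67, 60, 70, 60, 72, 0, 2]
262 [-4, 78, 64, 66, 64, 61, 69, 64, 71, 66, 66, 68, 63, 77, 56, -3, -2]
265 [73, 72, 68, 71, 66, 62, 67, 67, 67, 68, 61, 65, 62, 75, 60, -6, -2]
268 [2, -2, 0, -6, 37, 63, 63, 68, 68, 70, 65, 68, 68, 79, 44, 0, 1]
271 [-2, -2, -3, 1, 0, -3, 0, 2, 2, 6, 11, 55, 67, 77, 41, 1, 0]
274 [-3, 4, 1, -1, 0, -3, -2, 1, 0, 3, 0, 0, 2, 0, -3, 0, -1]
277 [3, -3, -1, -5, -3, 2, -5, -5, 3, -4, -2, 0, 4, 0, 0, 0, -5]
```

View pics/box0.png

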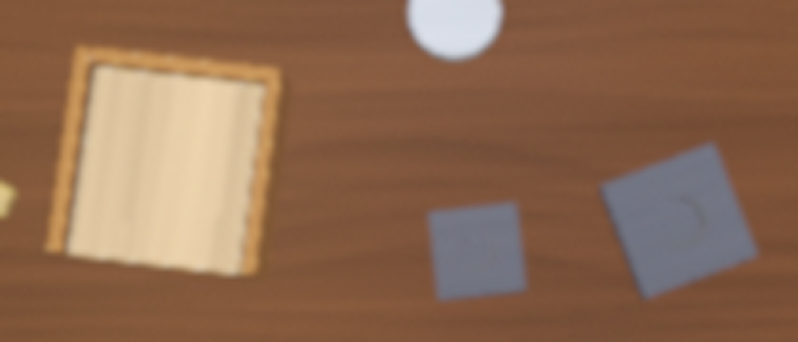

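The box's low end (no raised wall, row ~270) faces the robot. The box's x axis is at about -7.5° in world, and the middle block measures 90 mm. Next I fit the lid plane for a prior and work out the first move.

```bash
cat >> h.py <<'E'
th=np.radians(-7.45); BX=np.array([np.cos(th),np.sin(th),0]); BY=np.array([-np.sin(th),np.cos(th),0]); B0=np.array([.5674,.2081,0])
def box(x,y,z): return B0+BX*x+BY*y+np.array([0,0,z])
E
python3 - <<'E'
from h import *
z=np.load("top0.npz"); C=cloud("top",z["d"])[205:280,195:272].reshape(-1,3)
r=C-B0; x=r@BX; y=r@BY; m=(abs(y)<.05)&(x>-.065)&(x<.055)&(abs(C[:,2]-.066)<.015)
A=np.c_[x[m]+.075,np.ones(m.sum())]; print(m.sum(),np.linalg.lstsq(A,C[m,2],rcond=None)[0])
T=box(.025,0,.14); print(T,jog(T))
R0=Rn.from_quat(get_state()["ee_rot"]); Rt=Rn.from_matrix(np.c_[BY,[0,0,-1],-BX]); print(np.degrees((R0.inv()*Rt).as_rotvec())/6)
E
```

```text
1538 [-0.02245602  0.06710076]
[0.59218896 0.20485848 0.14      ] [-4.084  1.722 -8.821]
[-0.00321662 -3.11992994 -0.01697259]
```

Call:
{"name": "jog_arm", "arguments": {"commands": [[-0.5, 0, -1.1, 0, -0.4, 0, 0], [-1.0, 0, -2.2, 0, -0.8, 0, 0], [-1.5, 0, -3.3, 0, -1.2, 0, 0], [-2.0, 0, -4.4, 0, -1.6, 0, 0], [-2.5, 0.4, -5.5, 0, -2.0, 0, 0], [-3.0, 0.8, -6.6, 0, -2.4, 0, 0], [-3.5, 1.2, -7.7, 0, -2.8, 0, 0], [-4.08, 1.6, -8.82, 0, -3.12, -0.02, 0]]}}

```text
t: 1.1
tool_pos: [0.5893, 0.2097, 0.1479]
ee_rot: [-0.531, -0.467, 0.466, 0.532]
force: [1.0, 1.0, 0.4]
width: 0.177
```

Call:
{"name": "jog_arm", "arguments": {"commands": [[0, 0, 0, 0, 0, 0, 0], [0, 0, 0, 0, 0, 0, 0], [0, 0, 0, 0, 0, 0, 0], [0, 0, 0, 0, 0, 0, 0]]}}

```text
t: 1.6
tool_pos: [0.5878, 0.2131, 0.1494]
ee_rot: [-0.53, -0.468, 0.466, 0.531]
force: [0.1, 0.1, 0.1]
width: 0.007
```

```bash
cat > st.py <<'E'
from h import *
s=get_state(); R0=Rn.from_quat(s["ee_rot"]); Rt=Rn.from_matrix(np.c_[BY,[0,0,-1],-BX]); r=s["tool_pos"]-B0
print(s["t"],"box xyz mm",np.round(1000*np.array([r@BX,r@BY,r[2]]),1),"F",np.round(s["force"],2),"w",s["width"],"turn",np.round(np.degrees((R0.inv()*Rt).as_rotvec())/6,2),"q",np.round(s["q"],2))
E
python3 st.py
```

```text
1.6 box xyz mm [ 19.6   7.6 149.4] F [0.05 0.13 0.12] w 0.006989831449097208 turn [0.01 0.03 0.03] q [-0.13  0.53 -0.35  1.69  0.21  0.96  0.89]
```

Call:
{"name": "jog_arm", "arguments": {"commands": [[-0.15, 0.8, -0.1, 0, 0, 0, 0], [-0.15, 1.2, -0.1, 0, 0, 0, 0], [-0.15, 1.45, -0.1, 0, 0, 0, 0], [-0.15, 1.45, -0.1, 0, 0, 0, 0], [-0.15, 1.45, -0.1, 0, 0, 0, 0]]}}

```text
t: 2.22
tool_pos: [0.5931, 0.204, 0.0773]
ee_rot: [-0.531, -0.468, 0.465, 0.532]
force: [0.3, -0.5, -0.6]
width: 0.008
```

Call:
{"name": "jog_arm", "arguments": {"commands": [[0, 0.04, 0, 0, 0, 0, 0], [0, 0.08, 0, 0, 0, 0, 0], [0, 0.08, 0, 0, 0, 0, 0], [0, 0.08, 0, 0, 0, 0, 0]]}}

```text
t: 2.72
tool_pos: [0.5925, 0.2032, 0.0724]
ee_rot: [-0.531, -0.467, 0.466, 0.532]
force: [-0.7, -0.2, -0.3]
width: 0.005
```

Call:
{"name": "jog_arm", "arguments": {"commands": [[0, 0.02, 0, 0, 0, 0, 0], [0, 0.06, 0, 0, 0, 0, 0], [0, 0.08, 0, 0, 0, 0, 0], [0, 0.08, 0, 0, 0, 0, 0]]}}

```text
t: 3.22
tool_pos: [0.5923, 0.2032, 0.0681]
ee_rot: [-0.531, -0.467, 0.466, 0.532]
force: [0.1, 0.3, -0.4]
width: 0.005
```

Call:
{"name": "jog_arm", "arguments": {"commands": [[0, 0.02, 0, 0, 0, 0, 0], [0, 0.04, 0, 0, 0, 0, 0], [0, 0.04, 0, 0, 0, 0, 0], [0, 0.04, 0, 0, 0, 0, 0]]}}

```text
t: 3.72
tool_pos: [0.5925, 0.2033, 0.0663]
ee_rot: [-0.531, -0.467, 0.466, 0.532]
force: [0.1, 0.1, 0.1]
width: 0.005
```

Call:
{"name": "jog_arm", "arguments": {"commands": [[0, 0.02, 0, 0, 0, 0, 0], [0, 0.03, 0, 0, 0, 0, 0], [0, 0.03, 0, 0, 0, 0, 0], [0, 0.03, 0, 0, 0, 0, 0]]}}

```text
t: 4.22
tool_pos: [0.5926, 0.2034, 0.0651]
ee_rot: [-0.531, -0.467, 0.466, 0.532]
force: [-1.2, -0.3, 3.8]
width: 0.006
```

Call:
{"name": "jog_arm", "arguments": {"commands": [[0, 0.01, 0, 0, 0, 0, 0], [0, 0.02, 0, 0, 0, 0, 0], [0, 0.02, 0, 0, 0, 0, 0], [0, 0.02, 0, 0, 0, 0, 0]]}}

```text
t: 4.72
tool_pos: [0.5926, 0.2034, 0.0644]
ee_rot: [-0.531, -0.467, 0.466, 0.532]
force: [-1.5, -1.0, 7.9]
width: 0.003
```

The lid is touched at z≈65.8 mm, 100 mm from the pivot, so the tilt is about -0.022 rad, which agrees with the depth fit. It will rise about 2.3 mm over the stroke. Next I press to about 14 N and start a short drag.

Call:
{"name": "jog_arm", "arguments": {"commands": [[0, 0.015, 0, 0, 0, 0, 0], [0, 0.03, 0, 0, 0, 0, 0], [0, 0.03, 0, 0, 0, 0, 0], [0, 0.03, 0, 0, 0, 0, 0]]}}

```text
t: 5.22
tool_pos: [0.5927, 0.2034, 0.0636]
ee_rot: [-0.531, -0.467, 0.466, 0.532]
force: [-4.2, -1.7, 11.3]
width: 0.007
```

Call:
{"name": "jog_arm", "arguments": {"commands": [[0, 0, 0.05, 0, 0, 0, 0], [0, -0.002, 0.1, 0, 0, 0, 0], [0, -0.003, 0.15, 0, 0, 0, 0], [0, -0.004, 0.2, 0, 0, 0, 0]]}}

```text
t: 5.72
tool_pos: [0.5872, 0.2046, 0.0647]
ee_rot: [0.533, 0.469, -0.463, -0.531]
force: [5.6, -0.9, 7.7]
width: 0.004
```

Call:
{"name": "jog_arm", "arguments": {"commands": [[0, 0.02, 0, 0, 0, 0, 0], [0, 0.035, 0, 0, 0, 0, 0], [0, 0.035, 0, 0, 0, 0, 0]]}}

```text
t: 6.1
tool_pos: [0.587, 0.2047, 0.0636]
ee_rot: [0.533, 0.469, -0.463, -0.531]
force: [2.8, -1.5, 12.1]
width: 0.007
```

Call:
{"name": "jog_arm", "arguments": {"commands": [[0, 0, 0.05, 0, 0, 0, 0], [0, -0.002, 0.1, 0, 0, 0, 0], [0, -0.003, 0.15, 0, 0, 0, 0], [0, -0.004, 0.2, 0, 0, 0, 0]]}}

```text
t: 6.6
tool_pos: [0.5786, 0.2058, 0.0641]
ee_rot: [0.533, 0.47, -0.462, -0.53]
force: [6.8, -2.8, 10.9]
width: 0.006
```

Run:
```python
from h import *
exec(open("st.py").read())
p,d=capture("top"); C=cloud("top",d); np.savez("t1.npz",p=p)
cv2.imwrite("pics/t1.png",cv2.resize(np.hstack([np.load("top0.npz")["p"][200:290,195:275],p[200:290,195:275]])[...,::-1],None,fx=4.5,fy=4.5,interpolation=cv2.INTER_CUBIC))
```

```text
6.6 box xyz mm [11.4 -0.9 64.1] F [ 6.78 -2.81 10.93] w 0.005919935654830019 turn [ 0.1  -0.02  0.05] q [-0.14  0.62 -0.32  1.77  0.26  0.78  0.84]
```

View pics/t1.png

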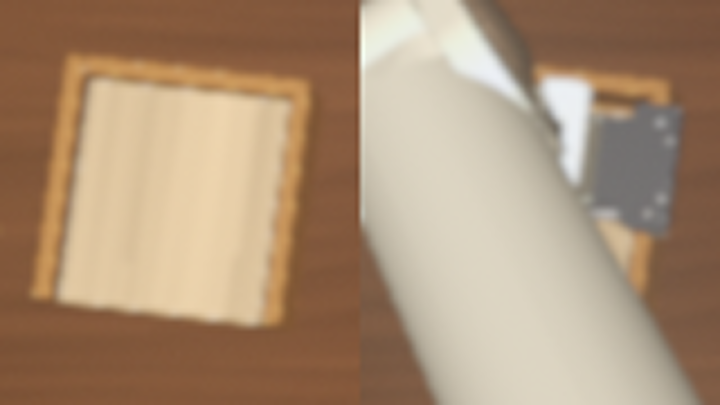

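A dark gap has opened at the far wall (right panel, about (620,95)), so the lid moves with the tool. I continue the drag with slightly more press.

Call:
{"name": "jog_arm", "arguments": {"commands": [[0, 0.015, 0.05, 0, 0, 0, 0], [0, 0.015, 0.12, 0, 0, 0, 0], [0, 0.013, 0.19, 0, 0, 0, 0], [0, 0.011, 0.26, 0, 0, 0, 0], [0, 0.009, 0.33, 0, 0, 0, 0], [0, 0.008, 0.4, 0, 0, 0, 0]]}}

```text
t: 7.4
tool_pos: [0.5593, 0.2083, 0.0641]
ee_rot: [0.534, 0.47, -0.462, -0.53]
force: [5.7, -2.5, 13.5]
width: 0.007
```

Call:
{"name": "jog_arm", "arguments": {"commands": [[0, 0, 0.07, 0, 0, 0, 0], [0, -0.003, 0.14, 0, 0, 0, 0], [0, -0.005, 0.21, 0, 0, 0, 0], [0, -0.006, 0.28, 0, 0, 0, 0], [0, -0.008, 0.35, 0, 0, 0, 0], [0, -0.009, 0.42, 0, 0, 0, 0]]}}

```text
t: 8.15
tool_pos: [0.5384, 0.211, 0.0645]
ee_rot: [0.534, 0.47, -0.462, -0.53]
force: [5.8, -3.9, 15.2]
width: 0.004
```

Call:
{"name": "jog_arm", "arguments": {"commands": [[0, 0, 0.07, 0, 0, 0, 0], [0, -0.003, 0.14, 0, 0, 0, 0], [0, -0.005, 0.21, 0, 0, 0, 0], [0, -0.006, 0.28, 0, 0, 0, 0], [0, -0.008, 0.35, 0, 0, 0, 0], [0, -0.009, 0.42, 0, 0, 0, 0]]}}

```text
t: 8.9
tool_pos: [0.5176, 0.2137, 0.0649]
ee_rot: [0.534, 0.47, -0.462, -0.53]
force: [5.9, -4.2, 15.0]
width: 0.005
```

Call:
{"name": "jog_arm", "arguments": {"commands": [[0, -0.002, 0.07, 0, 0, 0, 0], [0, -0.004, 0.14, 0, 0, 0, 0], [0, -0.006, 0.21, 0, 0, 0, 0], [0, -0.008, 0.28, 0, 0, 0, 0], [0, -0.01, 0.35, 0, 0, 0, 0], [0, -0.011, 0.42, 0, 0, 0, 0]]}}

```text
t: 9.65
tool_pos: [0.4967, 0.2164, 0.0653]
ee_rot: [0.534, 0.47, -0.462, -0.53]
force: [6.3, -4.0, 16.1]
width: 0.001
```

Call:
{"name": "jog_arm", "arguments": {"commands": [[0, -0.001, 0.06, 0, 0, 0, 0], [0, -0.003, 0.1, 0, 0, 0, 0], [0, -0.004, 0.14, 0, 0, 0, 0], [0, -0.004, 0.18, 0, 0, 0, 0]]}}

```text
t: 10.15
tool_pos: [0.4878, 0.2176, 0.0655]
ee_rot: [0.534, 0.47, -0.462, -0.53]
force: [5.6, -4.5, 16.5]
width: 0.006
```

Call:
{"name": "jog_arm", "arguments": {"commands": [[0, -0.01, 0.03, 0, 0, 0, 0], [0, -0.011, 0.06, 0, 0, 0, 0], [0, -0.012, 0.09, 0, 0, 0, 0], [0, -0.013, 0.12, 0, 0, 0, 0]]}}

```text
t: 10.65
tool_pos: [0.4834, 0.2183, 0.0663]
ee_rot: [0.534, 0.47, -0.461, -0.53]
force: [10.1, -2.8, 13.3]
width: 0.002
```

Call:
{"name": "jog_arm", "arguments": {"commands": [[0, 0, 0.03, 0, 0, 0, 0], [0, -0.001, 0.06, 0, 0, 0, 0], [0, -0.002, 0.09, 0, 0, 0, 0], [0, -0.003, 0.12, 0, 0, 0, 0]]}}

```text
t: 11.15
tool_pos: [0.4777, 0.2203, 0.0666]
ee_rot: [0.534, 0.471, -0.46, -0.53]
force: [9.7, -2.4, 12.9]
width: 0.006
```

The horizontal force jumped from 6 to 10 N and the finger now slips, so the lid is at its end stop. I lift and look.

Call:
{"name": "jog_arm", "arguments": {"commands": [[0, -0.2, 0, 0, 0, 0, 0], [0, -1.0, 0, 0, 0, 0, 0], [0, -2.0, -0.5, 0, 0, 0, 60], [0, -3.0, -1.3, 0, 0, 0, 60], [0, -3.5, -2.1, 0, 0, 0, 60], [0, -3.5, -2.1, 0, 0, 0, 60], [0, -3.5, -2.1, 0, 0, 0, 60]]}}

```text
t: 12.02
tool_pos: [0.5718, 0.2055, 0.2366]
ee_rot: [-0.53, -0.466, 0.467, 0.532]
force: [0.0, -0.1, -0.5]
width: 0.497
```

Run:
```python
from h import *
exec(open("st.py").read())
f,cx,cy,R,t=K("wrist"); print("cam",-R.T@t,"fwd",R[2],"right",R[0],f)
p,d=capture("wrist"); np.savez("w1.npz",p=p,d=d); cv2.imwrite("pics/w1.png",p[...,::-1])
```

```text
12.025 box xyz mm [  4.7  -2.1 236.6] F [ 0.03 -0.15 -0.48] w 0.4971885988535899 turn [-0.03  0.01  0.01] q [-0.1   0.41 -0.37  1.65  0.16  1.11  0.92]
cam [0.49092514 0.21663345 0.39602446] fwd [ 0.29697334 -0.03590367 -0.95421054] right [0.13021535 0.99148051 0.00322014] 376.174409845641
```

View pics/w1.png

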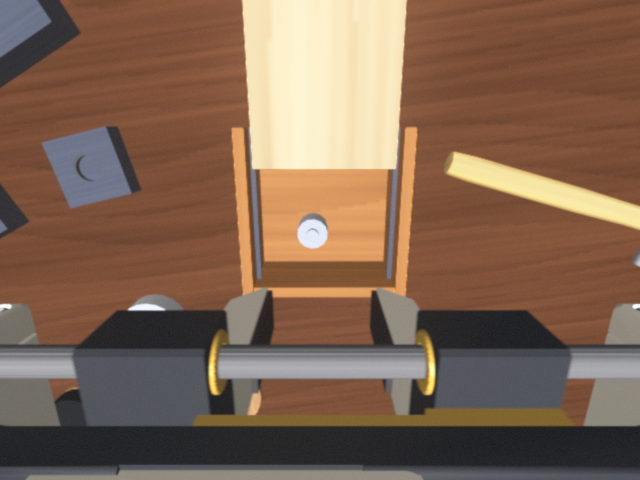

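The wrist view shows the lid open with its edge at row ~168. The die stands at (312,233) in the box, and its nipple is at (313,235).

Run:
```python
from h import *
z=np.load("w1.npz"); p,d=z["p"],z["d"]
for z0 in (.064,.068): 
  r=ray("wrist",325,168,z0)-B0; print("lid edge box x",r@BX,"expect -.041 ")
for (u,v) in((243,200),(407,200)): r=ray("wrist",u,v,.079)-B0; print("wall y",r@BY)
r=ray("wrist",325,287,.079)-B0; print("far wall x",r@BX)
hsv=cv2.cvtColor(p,cv2.COLOR_RGB2HSV); m=np.zeros((480,640),np.uint8); m[205:260,285:345]=(hsv[205:260,285:345,1]<70)*255
c=max(cv2.findContours(m,0,2)[0],key=cv2.contourArea); print(cv2.boundingRect(c),cv2.minEnclosingCircle(c))
g=p[205:260,290:335].mean(-1).astype(np.uint8)
cv2.imwrite("pics/die.png",cv2.resize(p[200:265,275:350,::-1],None,fx=6,fy=6,interpolation=cv2.INTER_CUBIC))
C=cloud("wrist",d); 
q=C[205:260,285:345]; mm=(q[...,2]>.033)&(q[...,2]<.055)&(m[205:260,285:345]>0); P=q[mm]
print(len(P),cv2.minEnclosingCircle(P[:,:2].astype(np.float32)),np.median(P[:,2]),P.mean(0))
for z0 in(.04,.046):
  X=ray("wrist",312.8,234.5,z0); r=X-B0; print(z0,X,r@BX,r@BY)
```

```text
lid edge box x -0.04227298961289872 expect -.041 
lid edge box x -0.04269597835778221 expect -.041 
wall y -0.06720462891357312
wall y 0.07248050593888686
far wall x 0.06357422593031083
(297, 213, 31, 36) ((312.0, 230.5), 17.614013671875)
732 ((0.5896960496902466, 0.19563262164592743), 0.015168659389019012) 0.04124002358239779 [0.5883487  0.19589934 0.04179327]
0.04 [0.59080789 0.19614458 0.04      ] 0.024760441016557794 -0.008819410941441801
0.046 [0.58911667 0.19649258 0.046     ] 0.0230383774597016 -0.008693629129800018
```

View pics/die.png

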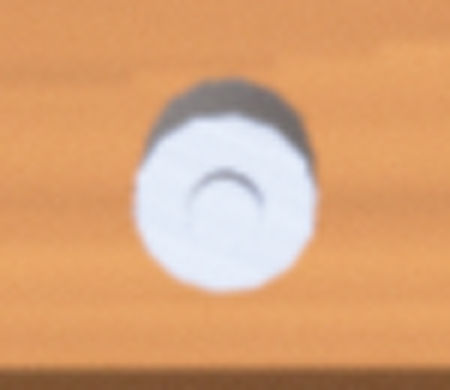

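```bash
python3 -c "
from h import *
print(jog([.590,.196,.10]))"
```

```text
[-0.145  2.725 -0.404]
```

Call:
{"name": "jog_arm", "arguments": {"commands": [[-0.05, 0.9, -0.13, 0, 0, 0, 54], [-0.1, 1.7, -0.25, 0, 0, 0, 54], [-0.145, 2.4, -0.4, 0, 0, 0, 54], [-0.145, 2.725, -0.404, 0, 0, 0, 54], [-0.145, 2.725, -0.404, 0, 0, 0, 54], [-0.145, 2.725, -0.404, 0, 0, 0, 54]]}}

```text
t: 12.82
tool_pos: [0.5931, 0.1968, 0.1031]
ee_rot: [-0.531, -0.468, 0.465, 0.532]
force: [-0.2, -0.3, 0.1]
width: 0.589
```

Run:
```python
from h import *
exec(open("st.py").read())
p,d=capture("wrist"); np.savez("w2.npz",p=p,d=d); cv2.imwrite("pics/w2.png",p[...,::-1])
print(proj("wrist",[.590,.196,.04]))
print(jog([.590,.196,.022]))
```

```text
12.825 box xyz mm [ 26.9  -7.9 103.1] F [-0.22 -0.26  0.14] w 0.5894578809989065 turn [0.02 0.01 0.03] q [-0.12  0.58 -0.33  1.72  0.23  0.88  0.9 ]
(np.float64(317.28464390983567), np.float64(255.8160449971406))
[-0.029  1.629  0.07 ]
```

View pics/w2.png

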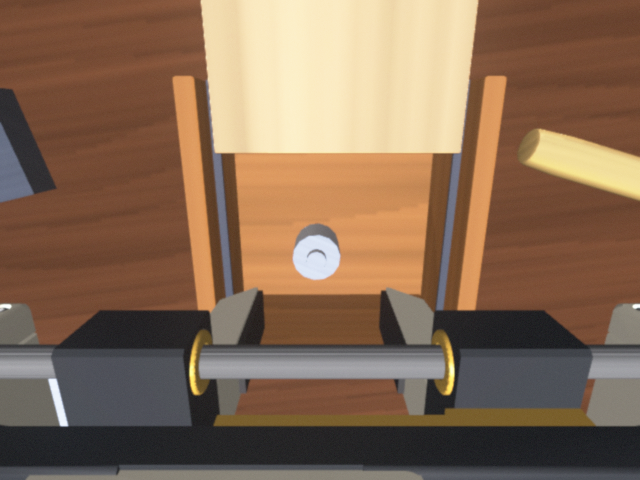

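The die's top disc is at about (316,256), within a pixel of the predicted position (317,256). I descend.

Call:
{"name": "jog_arm", "arguments": {"commands": [[-0.03, 0.5, 0.07, 0, 0, 0, 54], [-0.03, 1.0, 0.07, 0, 0, 0, 54], [-0.03, 1.3, 0.07, 0, 0, 0, 54], [-0.03, 1.5, 0.07, 0, 0, 0, 54], [-0.03, 1.6, 0.07, 0, 0, 0, 54], [-0.03, 1.63, 0.07, 0, 0, 0, 54], [-0.03, 1.63, 0.07, 0, 0, 0, 54]]}}

```text
t: 13.75
tool_pos: [0.5895, 0.1952, 0.0207]
ee_rot: [-0.531, -0.467, 0.466, 0.532]
force: [-0.1, 0.0, 0.8]
width: 0.587
```

```bash
python3 st.py; python3 -c "
from h import *
print(jog([.590,.196,.022]))"
```

```text
13.75 box xyz mm [ 23.6 -10.   20.7] F [-0.06  0.02  0.81] w 0.5867105684532528 turn [ 0.01 -0.    0.02] q [-0.14  0.69 -0.3   1.76  0.28  0.73  0.86]
[ 0.018 -0.026 -0.008]
```

Call:
{"name": "jog_arm", "arguments": {"commands": [[0.01, -0.035, 0, 0, 0, 0, 54], [0.01, -0.035, 0, 0, 0, 0, 44], [0.01, -0.035, 0, 0, 0, 0, 36], [0.01, -0.035, 0, 0, 0, 0, 30], [0.01, -0.035, 0, 0, 0, 0, 15], [0.01, -0.035, 0, 0, 0, 0, 15], [0.01, -0.035, 0, 0, 0, 0, 15], [0.01, -0.035, 0, 0, 0, 0, 15]]}}

```text
t: 14.75
tool_pos: [0.5891, 0.1951, 0.022]
ee_rot: [-0.531, -0.467, 0.466, 0.532]
force: [-0.3, -1.5, 1.7]
width: 0.305
```

Call:
{"name": "jog_arm", "arguments": {"commands": [[0, -0.05, 0, 0, 0, 0, 15], [0, -0.3, 0, 0, 0, 0, 15], [0, -0.7, 0, 0, 0, 0, 15], [0, -1.2, 0, 0, 0, 0, 15], [0, -1.8, 0, 0, 0, 0, 15], [0, -2.4, 0, 0, 0, 0, 15], [0, -2.6, 0, 0, 0, 0, 15], [0, -2.6, 0, 0, 0, 0, 15]]}}

```text
t: 15.75
tool_pos: [0.5896, 0.1954, 0.1531]
ee_rot: [-0.531, -0.468, 0.465, 0.531]
force: [0.3, -0.2, -2.8]
width: 0.306
```

Run:
```python
from h import *
exec(open("st.py").read())
p,d=capture("wrist"); cv2.imwrite("pics/w3.png",p[...,::-1])
C=np.array([.5218,-.1667,0]); print(jog(C+[0,0,.15]))
X=get_state()["tool_pos"]; print(proj("wrist",X+[0,0,.019]))
```

```text
15.75 box xyz mm [ 23.7  -9.7 153.1] F [ 0.33 -0.15 -2.77] w 0.30648270124544885 turn [ 0.02 -0.    0.03] q [-0.1   0.52 -0.35  1.7   0.21  0.96  0.91]
[-7.349  0.024  0.391]
(np.float64(319.15290653169905), np.float64(328.7327459018549))
```

View pics/w3.png

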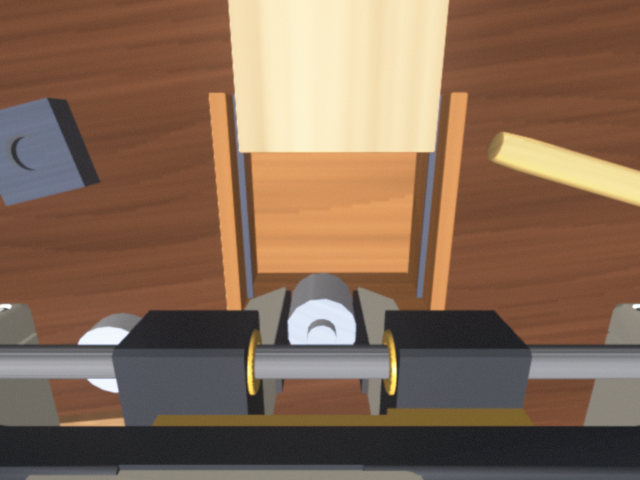

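The die is gripped upright, with its disc at about (322,322), and the box is empty. I carry it to the middle block.

Call:
{"name": "jog_arm", "arguments": {"commands": [[-0.5, 0, 0.03, 0, 0, 0, 15], [-1.3, 0, 0.07, 0, 0, 0, 15], [-2.2, 0, 0.12, 0, 0, 0, 15], [-3.1, 0, 0.17, 0, 0, 0, 15], [-4.0, 0, 0.21, 0, 0, 0, 15], [-4.9, 0, 0.26, 0, 0, 0, 15], [-5.6, 0, 0.3, 0, 0, 0, 15], [-6.0, 0, 0.32, 0, 0, 0, 15]]}}

```text
t: 16.8
tool_pos: [0.5325, -0.1027, 0.1498]
ee_rot: [-0.531, -0.465, 0.466, 0.533]
force: [-0.3, 0.4, -2.3]
width: 0.307
```

Run:
```python
from h import *
exec(open("st.py").read())
p,d=capture("wrist"); np.savez("w4.npz",p=p,d=d); cv2.imwrite("pics/w4.png",p[...,::-1])
C=np.array([.5218,-.1667,0]); print(jog(C+[0,0,.15]))
X=get_state()["tool_pos"]; print(proj("wrist",X+[0,0,.019]),proj("wrist",C+[0,0,.03]))
```

```text
16.8 box xyz mm [   5.7 -312.7  149.8] F [-0.26  0.38 -2.27] w 0.307439690671578 turn [-0.03 -0.03  0.01] q [ 0.38  0.39 -0.29  1.89  0.14  0.88  1.46]
[-1.241 -0.006  0.036]
(np.float64(318.91833407579645), np.float64(328.63794746673665)) (np.float64(239.28257559200512), np.float64(234.10715145579184))
```

View pics/w4.png

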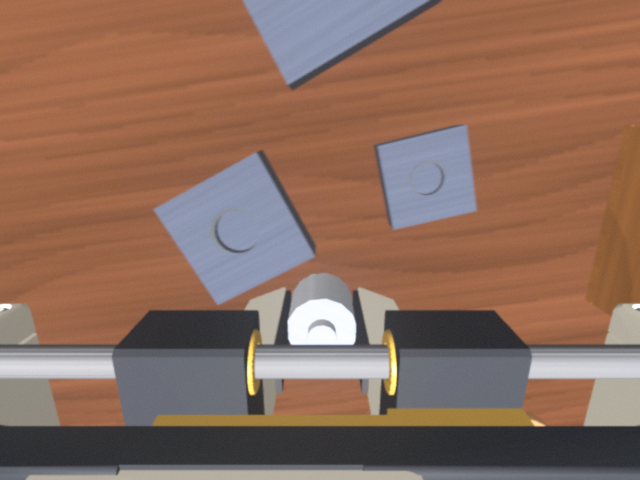

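The block's top is centred at about (237,230) with the socket at (236,229). The die's disc is at about (322,322). I measure the shift between die and socket in this same view.

Run:
```python
from h import *
p=np.load("w4.npz")["p"]; g=p.astype(int)
for v in range(296,344,4):
    r=np.where((g[v,280:365].min(-1)>195))[0]; print(v,r.min()+280 if len(r) else None,r.max()+280 if len(r) else None,end="; ")
# bright-disc fit using boundary
m=np.zeros((480,640),np.uint8); m[285:344,285:360]=(g[285:344,285:360].min(-1)>195)*255
c=max(cv2.findContours(m,0,1)[0],key=cv2.contourArea)[:,0]; c=c[(c[:,1]<340)]
A=np.c_[2*c,np.ones(len(c))]; s=np.linalg.lstsq(A,(c**2).sum(1),rcond=None)[0]; print("\ncircle",s[:2],np.sqrt(s[2]+s[0]**2+s[1]**2))
zt=get_state()["tool_pos"][2]+.018
D=ray("wrist",s[0],s[1],zt); 
# hole: block corners
hsv=cv2.cvtColor(p,cv2.COLOR_RGB2HSV); mm=np.zeros((480,640),np.uint8); mm[140:310,140:330]=((g[140:310,140:330,2]>g[140:310,140:330,0]+10)&(g[140:310,140:330,2]>110))*255
mm=cv2.morphologyEx(mm,cv2.MORPH_CLOSE,np.ones((15,15)))
cc=max(cv2.findContours(mm,0,2)[0],key=cv2.contourArea); R=cv2.minAreaRect(cc); print(R)
H=ray("wrist",*R[0],.03); print("die",D,"tool",get_state()["tool_pos"],"hole",H)
H2=ray("wrist",236.5,229.5,.03); print(H2)
q=Rn.from_quat(get_state()["ee_rot"]).inv(); print("shift units",q.apply(H-D)/.05,q.apply(H2-D)/.05)
```

```text
296 None None; 300 309 331; 304 302 341; 308 295 345; 312 293 350; 316 290 352; 320 288 354; 324 288 355; 328 288 355; 332 288 355; 336 289 354; 340 289 354; 
circle [321.25896798 331.98991334] 33.853517205724046
((234.64480590820312, 232.04071044921875), (119.22834777832031, 117.56914520263672), 60.708641052246094)
die [ 0.53427714 -0.10477697  0.16767332] tool [ 0.53197259 -0.10545681  0.14967332] hole [ 0.51968831 -0.16990417  0.03      ]
[ 0.51789417 -0.1680786   0.03      ]
shift units [-1.32933105  2.75413628  0.10461534] [-1.29799853  2.7542554   0.14509893]
```

```bash
python3 -c "
from h import *
print(jog([.519,-.168,.07]),get_state()['tool_pos'])"
```

```text
[-1.274  1.594  0.083] [ 0.53197259 -0.10545681  0.14967332]
```

Call:
{"name": "jog_arm", "arguments": {"commands": [[-0.6, 0, 0.04, 0, 0, 0, 15], [-1.1, 0.2, 0.07, 0, 0, 0, 15], [-1.27, 0.7, 0.08, 0, 0, 0, 15], [-1.27, 1.2, 0.08, 0, 0, 0, 15], [-1.27, 1.5, 0.08, 0, 0, 0, 15], [-1.27, 1.6, 0.08, 0, 0, 0, 15], [-1.27, 1.6, 0.08, 0, 0, 0, 15], [-1.27, 1.6, 0.08, 0, 0, 0, 15]]}}

```text
t: 17.85
tool_pos: [0.523, -0.1624, 0.0721]
ee_rot: [0.531, 0.467, -0.466, -0.531]
force: [-0.2, -0.0, -1.8]
width: 0.306
```

Run:
```python
from h import *
exec(open("st.py").read())
print(jog([.519,-.168,.05]),get_state()['tool_pos'])
p,d=capture("wrist"); p2,d2=capture("scene"); cv2.imwrite("pics/w5.png",np.hstack([p[150:390,200:440],cv2.resize(p2[185:245,245:305],(240,240),interpolation=cv2.INTER_CUBIC)])[...,::-1])
```

```text
17.85 box xyz mm [   4.  -373.2   72.1] F [-0.17 -0.   -1.78] w 0.30629047802348874 turn [0.02 0.   0.02] q [ 0.45  0.51 -0.25  1.93  0.18  0.72  1.54]
[-0.121  0.441  0.065] [ 0.52296018 -0.16243848  0.07206336]
```

View pics/w5.png

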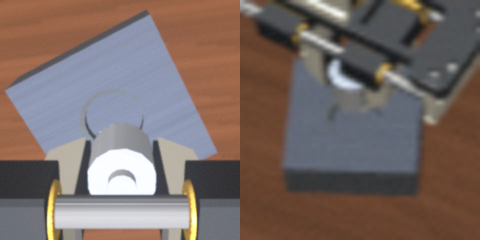

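Run:
```python
from h import *
H=ray("wrist",312,269,.03); X=np.array(get_state()["tool_pos"]); D=ray("wrist",322,322,X[2]+.018)
f=K("wrist")[0]; print(H,ray("wrist",343,269,.03)-ray("wrist",281,269,.03),D-X)
```

```text
[ 0.51943924 -0.16635893  0.03      ] [0.00470074 0.03525009 0.        ] [-0.00247284  0.0015822   0.018     ]
```

Call:
{"name": "jog_arm", "arguments": {"commands": [[-0.06, 0.15, 0.03, 0, 0, 0, 15], [-0.11, 0.3, 0.06, 0, 0, 0, 15], [-0.12, 0.36, 0.06, 0, 0, 0, 15], [-0.12, 0.36, 0.06, 0, 0, 0, 15], [-0.12, 0.36, 0.06, 0, 0, 0, 15]]}}

```text
t: 18.58
tool_pos: [0.5186, -0.1679, 0.0533]
ee_rot: [-0.531, -0.467, 0.466, 0.532]
force: [0.5, 0.5, -2.4]
width: 0.306
```

Call:
{"name": "jog_arm", "arguments": {"commands": [[0, 0.05, -0.03, 0, 0, 0, 15], [0, 0.1, -0.03, 0, 0, 0, 15], [0, 0.14, -0.03, 0, 0, 0, 15], [0, 0.18, -0.03, 0, 0, 0, 15], [0, 0.18, -0.03, 0, 0, 0, 15]]}}

```text
t: 19.2
tool_pos: [0.5197, -0.1681, 0.044]
ee_rot: [-0.531, -0.467, 0.466, 0.532]
force: [-0.9, -0.6, -2.2]
width: 0.307
```

Call:
{"name": "jog_arm", "arguments": {"commands": [[0, 0.03, 0, 0, 0, 0, 15], [0, 0.06, 0, 0, 0, 0, 15], [0, 0.08, 0, 0, 0, 0, 15], [0, 0.08, 0, 0, 0, 0, 15]]}}

```text
t: 19.7
tool_pos: [0.5198, -0.1681, 0.0401]
ee_rot: [-0.531, -0.467, 0.466, 0.532]
force: [-0.0, 0.3, -1.7]
width: 0.306
```

Call:
{"name": "jog_arm", "arguments": {"commands": [[0, 0.03, 0, 0, 0, 0, 15], [0, 0.06, 0, 0, 0, 0, 15], [0, 0.08, 0, 0, 0, 0, 15], [0, 0.08, 0, 0, 0, 0, 15]]}}

```text
t: 20.2
tool_pos: [0.5198, -0.1681, 0.0361]
ee_rot: [-0.531, -0.467, 0.466, 0.532]
force: [0.3, 0.5, -1.2]
width: 0.309
```

Call:
{"name": "jog_arm", "arguments": {"commands": [[0, 0.02, 0, 0, 0, 0, 15], [0, 0.03, 0, 0, 0, 0, 15], [0, 0.04, 0, 0, 0, 0, 15], [0, 0.04, 0, 0, 0, 0, 15]]}}

```text
t: 20.7
tool_pos: [0.5199, -0.1681, 0.0342]
ee_rot: [-0.531, -0.467, 0.466, 0.532]
force: [0.3, 0.1, -0.9]
width: 0.309
```

Call:
{"name": "jog_arm", "arguments": {"commands": [[0, 0.01, 0, 0, 0, 0, 15], [0, 0.02, 0, 0, 0, 0, 15], [0, 0.02, 0, 0, 0, 0, 15]]}}

```text
t: 21.08
tool_pos: [0.5201, -0.1682, 0.034]
ee_rot: [-0.531, -0.467, 0.466, 0.532]
force: [-2.9, 1.0, 5.4]
width: 0.313
```

The die bottoms out at TCP z = 34.0 mm, exactly the seated height. I release and retreat.

Call:
{"name": "jog_arm", "arguments": {"commands": [[0, -0.01, 0, 0, 0, 0, 30], [0, -0.01, 0, 0, 0, 0, 34], [0, -0.01, 0, 0, 0, 0, 40], [0, -0.01, 0, 0, 0, 0, 50], [0, -0.01, 0, 0, 0, 0, 54], [0, -0.01, 0, 0, 0, 0, 54]]}}

```text
t: 21.82
tool_pos: [0.5199, -0.1681, 0.0337]
ee_rot: [-0.531, -0.467, 0.466, 0.532]
force: [0.3, -0.1, -0.0]
width: 0.584
```

Call:
{"name": "jog_arm", "arguments": {"commands": [[0, -0.2, 0, 0, 0, 0, 54], [0, -0.6, 0, 0, 0, 0, 54], [0, -1.2, 0, 0, 0, 0, 54], [0, -2.0, 0, 0, 0, 0, 54], [0, -2.6, 0.5, 0, 0, 0, 54], [0, -3.0, 1.0, 0, 0, 0, 54], [0, -3.0, 1.5, 0, 0, 0, 54], [0, -3.0, 1.5, 0, 0, 0, 54]]}}

```text
t: 22.82
tool_pos: [0.4442, -0.1589, 0.1846]
ee_rot: [-0.532, -0.467, 0.466, 0.532]
force: [0.5, -0.3, 0.6]
width: 0.589
```

Run:
```python
from h import *
exec(open("st.py").read())
p,d=capture("wrist"); p2,d2=capture("scene"); a=np.load("scene0.npz")["p"]
cv2.imwrite("pics/end.png",np.hstack([cv2.resize(p,(400,300)),cv2.resize(p2,(400,300))])[...,::-1])
cv2.imwrite("pics/endb.png",np.vstack([p[120:420,120:520],cv2.resize(p2[170:320,220:420],(400,300),interpolation=cv2.INTER_CUBIC)])[...,::-1])
C=cloud("wrist",d); D=np.array([.5205,-.1675]); r=np.hypot(C[...,0]-D[0],C[...,1]-D[1]); m=(r<.02)&(C[...,2]>.045)
print("die top z",np.percentile(C[m][:,2],[5,50,95]),C[m].mean(0))
```

```text
22.825 box xyz mm [ -74.6 -379.9  184.6] F [ 0.53 -0.28  0.62] w 0.5885351238236212 turn [ 0.01 -0.01  0.01] q [ 0.55  0.22 -0.29  2.03  0.08  0.9   1.65]
die top z [0.04795325 0.0534654  0.05948694] [ 0.52085939 -0.16657176  0.05378813]
```

View pics/endb.png

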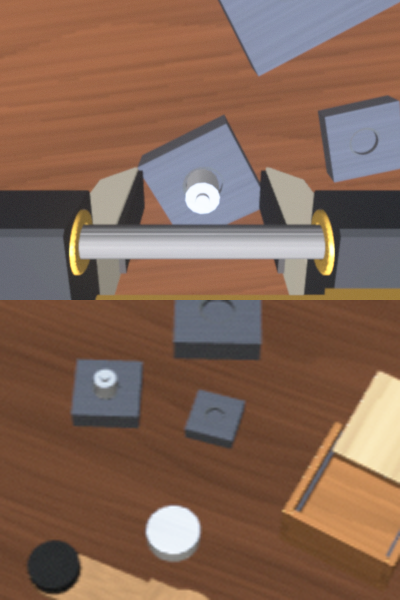

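The die stands upright in the middle block's socket, with its top at about 53 mm (52 mm expected). The lid is open and the tin and sole have not moved. I hand in.

```bash
python3 -c "
from h import *
print(hand_in())"
```

```text
the job is handed in; nothing more can be done
None
```

The die is standing upright, fully down in the middle block's socket. The lid is open and the job is handed in, at about 23 s on the robot's clock.

- **Lid:** I felt for the lid before dragging it and found it sinks about 0.022 rad toward the far end, which agrees with the depth image. I then dragged it back with 8 to 16.5 N of press (readings at the end of each move), below the 20 N limit. At the end the pull jumped from 6 to 10 N, which means it met the stop. The camera put the lid edge at box x of about -42 mm, where fully open is -41 mm.
- **Die:** I gripped it with the fingertips 14 mm above its underside and carried it upright. It went into the socket without catching and touched the floor at a tool height of 34.0 mm, the seated height.
- **Last checks:** After release, the die's top measured about 53 mm against 52 mm expected. The last scene view showed the lid still open, and the tin and sole looked where they had been. That crop did not cover the hammer or the jar, but the arm made no contact near them.
- **Disagreements:** The top and wrist cameras differed by 2 to 3 mm on positions, so I used a middle value for the socket. At the start of the drag the press fell to about 8 N and the tool may have slipped a little, so I increased it.

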